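# Shingle the slide cases on the reading rest

## Robot

A 6-joint arm with a two-finger parallel gripper is mounted at the origin on the work surface. World frame = base frame: x ahead of the robot, y to its left, z up, the work surface at z = 0. Lengths are in m, angles in rad, forces in N, time in s.
With the tool pointing down it reaches from about 0.325 to 0.9 m from the base axis. Payload 6.1 kg.
Tool frame: the origin (TCP) lies midway between the tips of the shut fingers; the grasp point (between the pads) lies 19 mm behind it; y points along the fingers, x is the direction in which the jaws open and shut, and the axes are right-handed (so a half turn about y gives the same grasp; the last joint's range is limited). The gripper opens to 87 mm and grips with 3 to 60 N. Pads are 19 mm wide; open, the fingers measure 117 mm over their backs; the gripper's body (75 mm by 190 mm) begins 51 mm behind the grasp point.
Start: joints at [-1.226, 0.22, 1.526, -0, 1.395, -0.126], TCP at [0.283, -0.557, 0.223] pointing down, gripper open.
Joint ranges: [-2.98, 2.98], [-0.91, 2.08], [0.09, 2.57], [-1.24, 4.39], [0.2, 2.65], [-2.68, 2.68]. Speed limits (rad/s): [2.57, 2.57, 3.01, 3.14, 3.14, 3.14].

## Interface

Orientations are given as a rotation vector (axis times angle).
In Python, from rig import ctrl, vision, outline_of gives the robot as it stands. The module is installed in compiled form; this text tells all that it offers.
- The arm moves only by the shell command python3 -m crank 'ROWS' [FORCE]. ROWS is JSON, a list of rows, each a list of 3 entries, a list of its own where there are three numbers: the opening, from -1 (shut) to 1 (fully open), then the shift along the tool's x, y, z in mm, then the turn, a rotation vector about the tool's x, y, z in degrees. A call has 1 to 10 rows; each row is the pose to reach, as a shift and turn from the pose commanded when the call began, along the tool's axes at that moment; what a row does not reach only later rows make up. A row lasts 1/8 s, in which the tool goes at most 62.5 mm and 10.7 degrees, less where a joint would pass 70% of its speed; a pose out of reach is approached as far as the arm can. A call with a gripper value outside its range is refused whole. The fingers move at their own pace and stop on an object; FORCE is the grip in N (left out, the last holds). Time passes only in rows, so rows that repeat a pose let the fingers close. It gives the time, the measured TCP pose, the force and the opening at its end, in the units of the state.
- ctrl.state(): the state, without advancing time (a new reading comes with each control period).
- vision.grab_frame(name): name is "scene" or "top" or "wrist"; returns a dict with "color" (480x640x3 uint8, red, green, blue), "fx", "fy", "cx", "cy" (pixels), "R" (3x3) and "t" (3): a world point X has camera coordinates R X + t. Camera axes: x right, y down, z forward; pixel columns grow to the right and rows downward; lengths in m; the calibration is good to about 2 mm. A picture is of the moment at which its call begins. There is no depth.
- ctrl.sign_off(): hands the job in, once; it reports no verdict.
Trained networks look in a picture, given as the dict that the camera call returned (one of the last four; its "shot" number tells which), for a name from the list of things; names that differ only in an ending like _2 or _b are one class to them, and where a whole thing is asked for, a point or a joint stands for the part that bears it (a point fixed in the world has none). Each returns a list of dicts, best first, with "conf" (0 to 1); they miss things now and then, are a little off and sometimes report something else, mostly with a low value. They report only what shows in the picture. A call takes as long as a camera call. They do not tell look-alikes from the thing itself.
- outline_of(label, picture): "pixels" (480x640 bool, what is visible of it) and "box" ([centre column, centre row, width, height] in pixels, round what is visible of it).
The state is a dict: "clock": time; "qpos": joint angles; "qd": joint speeds; "effort": joint torques, N m; "tool_pos": TCP position; "orientation": TCP orientation; "force": force on the tool from outside, world axes, zero at the start; "moment": the same for the moment, N m; "finger_gap": opening from 0.0 (shut) to 1.0 (fully open).
Only numpy, scipy, OpenCV 4.12 (cv2) and the standard library are available. Lean on these libraries where they do the work, as an engineer would, in place of code of your own. Each camera call takes 0.05 s, during which the arm holds its last target. There are 200 camera calls.

## Task

Next to the microscope stands a sloping rest with one slide case already clipped at its foot. Lay the two loose full-size cases (the same size as the clipped one) up the slope like roof shingles, straight above it with their label ends downhill: first one with its lower edge at the lower black line, lapping over the clipped case, then the other with its lower edge at the upper black line, lapping over the one before, so that each label stays in view. They hold glass: set them down, do not drop them.

Things in the scene. Friction and masses are not known exactly. Their poses are not given: they have to be found in the camera images.
- rack_foot (a point): fixed aluminium rest, 130 mm wide, surface rising 18 degrees from 20 mm above the counter, 230 mm long. This point: on the surface, mid-width, at the foot ledge (10 mm high); x up the slope, y across, z square out of it. Thin black lines cross it at x = 60 and 120 mm: the next two cases' lower edges go there, so their centres lie at x = 105, then 165 mm, z = 10 mm
- clipped_mid (a point): full-size case (90 x 62 x 8 mm) fixed flat on the rest against the foot, label end down; this point is its centre, 46 mm up the slope, axes as the rest's. It hides the middle of the lower black line. A case lapped over it, or over the next one, rests its upper end on the rest and its middle on the lower case's upper edge: it lies 7.6 degrees flatter than the rest, 10.4 from level
- case_a_mid (a point): one of two identical loose full-size slide cases: flat rigid brown board, 90 (x) x 62 (y) x 8 mm, about 70 g, flat on the counter; white label strip across its top at its -x end, which starts pointing towards the robot (yaw within 0.4 rad). This point: its centre, half-way up; z up. Smaller cases near by (60 x 62 and 90 x 30 mm) are not part of the job
- case_b_mid (a point): one of two identical loose full-size slide cases: flat rigid brown board, 90 (x) x 62 (y) x 8 mm, about 70 g, flat on the counter; white label strip across its top at its -x end, which starts pointing towards the robot (yaw within 0.4 rad). This point: its centre, half-way up; z up. Smaller cases near by (60 x 62 and 90 x 30 mm) are not part of the job
Mind the look-alikes: they are no part of the job. What is shaped like the part that bears case_b_mid but red is not meant.

How it is judged:
By the outcome, as a careful person would: the job done as asked, in the order asked, and still so for the second after the job is handed in, with the robot touching nothing.
It also fails if it takes over 53 s, if anything falls off the work surface, if the arm or the gripper's body presses on something with over 40 N, if the wrist force passes 120 N, or if a joint passes its speed limit or range.

## Working session

There is one attempt and no reset: what is moved stays moved. The work goes in short steps, Python scripts to look and compute and a shell command to move; the robot and the scene stay as the last step left them, time stands still between calls to the robot, and variables do not carry over. Pictures are saved under pics/ and viewed, about 8 in all and at most 12, crops included, and the job is handed in when it is done.

```bash
mkdir -p pics; python3 - <<'E'
from rig import ctrl, vision, outline_of
import cv2, numpy as np
s=ctrl.state(); print(s)
for n in ("scene","top"):
    p=vision.grab_frame(n); cv2.imwrite(f"pics/{n}0.png",p["color"][:,:,::-1])
    print(n,p["fx"],p["cx"],p["cy"],np.round(p["R"],3).tolist(),p["t"])
    for l in ("case_a_mid","clipped_mid","rack_foot"):
        try:
            for o in outline_of(l,p): print(l,np.round(o["box"]),round(o["conf"],2),o["pixels"].sum())
        except Exception as e: print(l,e)
E
```

```text
{'clock': 0.0, 'qpos': array([-1.22607583e+00,  2.21258581e-01,  1.52760099e+00, -4.76374080e-06,
        1.39469882e+00, -1.26095631e-01]), 'qd': array([-0.00074718, -0.00016867,  0.00010095,  0.00185079,  0.00141262,
        0.00065201]), 'effort': array([-8.36061881e-04, -4.94617081e+01, -3.87375391e+01,  6.97635231e-02,
        5.74218971e-02, -1.38146752e-04]), 'tool_pos': array([ 0.28329527, -0.5564128 ,  0.22142251]), 'orientation': array([-1.39462931,  0.8569076 , -0.85439267]), 'force': array([ 0.75937549,  0.10039534, -0.13034887]), 'moment': array([ 0.01613431,  0.0069953 , -0.00819096]), 'finger_gap': 1.0017686656900762}
scene 535.7288645609385 324.1510569502694 234.54621551894326 [[-0.019, 1.0, 0.014], [0.763, 0.023, -0.646], [-0.646, -0.001, -0.763]] [ 0.14997416 -0.3835258   1.457843  ]
case_a_mid [324. 267.  42.  42.] 0.56 1168
clipped_mid [520. 242. 110.  77.] 0.86 4984
rack_foot [522. 243. 114.  80.] 0.61 5017
top 447.27508522016217 325.3943360164293 231.74520284112592 [[0.018, -1.0, 0.006], [-0.993, -0.019, -0.117], [0.117, -0.004, -0.993]] [-0.17976558  0.55137379  1.00208144]
case_a_mid [312. 216.  34.  45.] 0.83 980
clipped_mid [147. 226.  76. 109.] 0.64 6346
rack_foot [149. 227.  74. 113.] 0.63 6325
```

View pics/scene0.png

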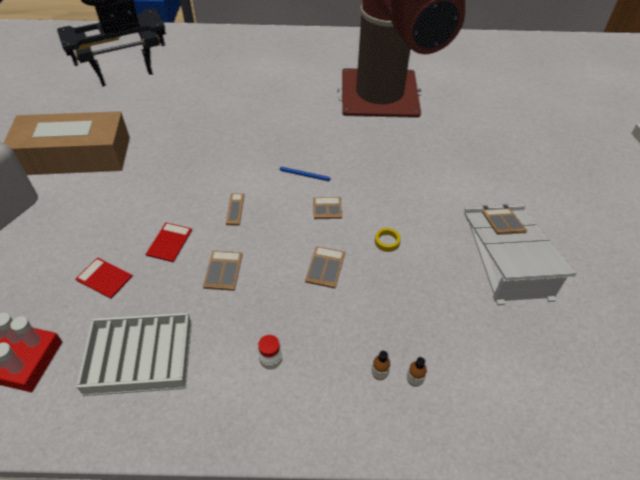

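View pics/top0.png

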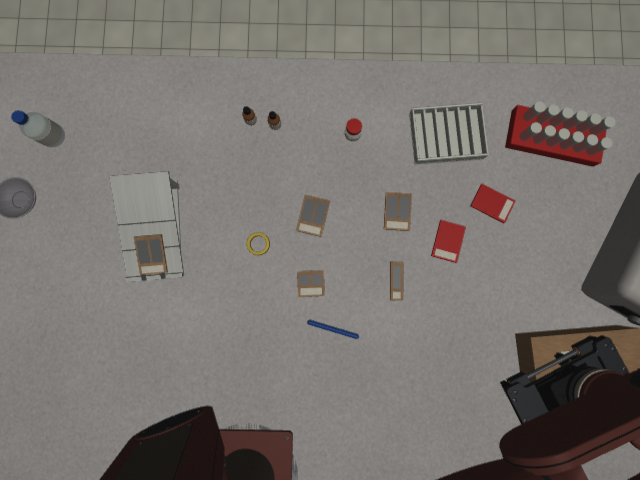

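Top view shows two full-size brown cases at (313,216) and (398,211). The decoys are the 60x62 case at (311,284), the 90x30 case at (397,281), and the red cases at (449,241) and (493,203). The rest is at (147,226), with its foot towards the robot. The scene view agrees: full-size cases at (325,267) and (223,270).

```bash
cat > h.py <<'E'
import numpy as np, cv2
from scipy.optimize import minimize, least_squares
from scipy.spatial.transform import Rotation as Ro
from rig import ctrl, vision, outline_of
def proj(p,X):
    c=np.asarray(X)@p["R"].T+p["t"]; return np.c_[p["fx"]*c[:,0]/c[:,2]+p["cx"],p["fy"]*c[:,1]/c[:,2]+p["cy"]]
def back(p,uv,z):
    uv=np.atleast_2d(uv); d=np.c_[(uv[:,0]-p["cx"])/p["fx"],(uv[:,1]-p["cy"])/p["fy"],np.ones(len(uv))]@p["R"]
    C=-p["R"].T@p["t"]; return C+d*((z-C[2])/d[:,2])[:,None]
B=np.array([[x,y,z] for x in(-45,45) for y in(-31,31) for z in(-4,4)])/1e3
def brown(p):
    h=cv2.cvtColor(p["color"],cv2.COLOR_RGB2HSV); return ((h[...,0]>5)&(h[...,0]<20)&(h[...,1]>75)).astype(np.uint8)
def fit(p,uv,half=None):
    """box on counter near pixel uv -> x,y,yaw, hull IoU"""
    m=brown(p)
    n,l,st,c=cv2.connectedComponentsWithStats(cv2.dilate(m,np.ones((3,3))))
    k=1+np.argmin(np.hypot(*(c[1:]-uv).T)+1e3*(st[1:,4]<60))
    pts=np.argwhere((l==k)&(m>0))[:,::-1].astype(np.float32)
    # pixel extents: use cell corners
    pts=np.concatenate([pts+[a,b] for a in(-.5,.5) for b in(-.5,.5)]).astype(np.float32)
    H=cv2.convexHull(pts)
    A=cv2.contourArea(H)
    def f(v):
        R=Ro.from_euler('z',v[2]).as_matrix(); q=cv2.convexHull(proj(p,B@R.T+[v[0],v[1],.004]).astype(np.float32))
        i=cv2.intersectConvexConvex(H,q)[0]; return -i/(A+cv2.contourArea(q)-i)
    x0=back(p,H[:,0].mean(0),.004)[0]
    r=min((minimize(f,[x0[0],x0[1],y],method="Nelder-Mead",options=dict(initial_simplex=np.array([[x0[0],x0[1],y],[x0[0]+.008,x0[1],y],[x0[0],x0[1]+.008,y],[x0[0],x0[1],y+.15]]),xatol=1e-5,fatol=1e-5)) for y in(-.3,0,.3)),key=lambda r:r.fun)
    return r.x,-r.fun
E
python3 - <<'E'
from h import *
P={n:vision.grab_frame(n) for n in("scene","top")}
for n,uvs in dict(top=[(313,216),(398,211)],scene=[(325,267),(223,270)]).items():
    for uv in uvs: print(n,uv,*[np.round(a,4) for a in fit(P[n],uv)])
print("jaw x,y,z",np.round(Ro.from_rotvec(ctrl.state()["orientation"]).as_matrix(),3).tolist())
t=P["top"]["color"][:,:,::-1]
a=cv2.resize(t[160:290,100:190],None,fx=4.5,fy=4.5,interpolation=cv2.INTER_CUBIC)
b=cv2.resize(t[185:240,290:420],(380,int(380*55/130)))
o=np.zeros((585,790,3),np.uint8); o[:,:405]=a; o[:b.shape[0],408:788]=b
c=cv2.resize(P["scene"]["color"][195:310,455:585,::-1],(380,336),interpolation=cv2.INTER_CUBIC); o[200:536,408:788]=c
cv2.imwrite("pics/crop1.png",o)
E
```

```text
top (313, 216) [ 0.5967 -0.1388 -0.2153] 0.9781
top (398, 211) [ 0.6109 -0.3407 -0.0548] 0.9822
scene (325, 267) [ 0.5923 -0.1369 -0.2091] 0.9537
scene (223, 270) [ 0.6066 -0.3398 -0.037 ] 0.9486
jaw x,y,z [[0.454, -0.0, 0.891], [-0.891, 0.0, 0.454], [-0.0, -1.0, -0.0]]
```

View pics/crop1.png

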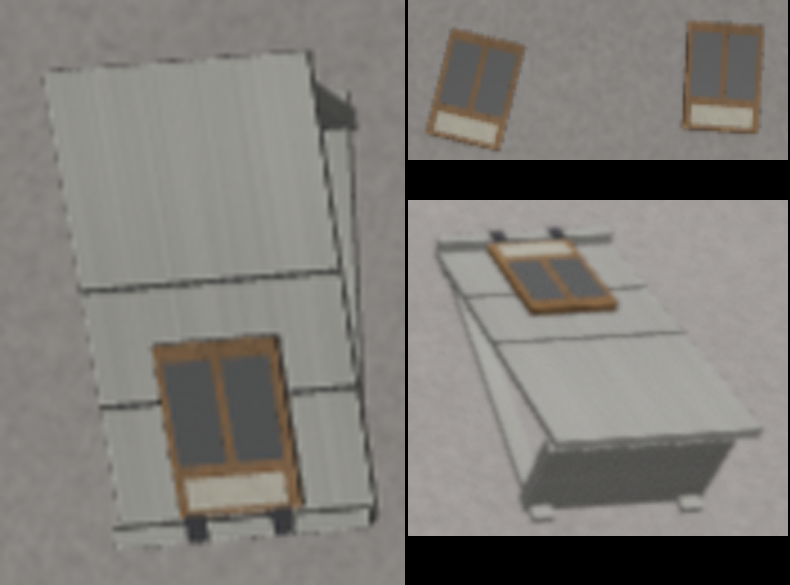

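The crop confirms both chosen cases are full-size, brown, and have their label towards the robot. It shows the rest's lines in the top view at crop rows about 291/270 (upper) and 408/387 (lower). Next I'll fit the rest pose from those line ends.

```bash
cat >> h.py <<'E'
S=np.radians(18)
def rest(v):
    R=Ro.from_euler('z',v[2]).as_matrix()@Ro.from_euler('y',-S).as_matrix(); return R,np.array([v[0],v[1],.02])
RP=np.array([[120,65,0],[120,-65,0],[60,65,0],[60,-65,0],[230,65,0],[230,-65,0]])/1e3
def fitrest(p,uv,X=RP):
    def f(v):
        R,o=rest(v); return (proj(p,X@R.T+o)-uv).ravel()
    r=least_squares(f,[.45,.2,0]); return r.x,r.fun.reshape(-1,2)
E
python3 - <<'E'
from h import *
t=np.array([[81,291],[339,270],[101,408],[356,387],[44,72],[309,52]]); ut=(t+.5)/4.5-.5+[100,160]
s=np.array([[685,331],[497,342],[645,286],[467,297],[760,431],[553,443]]); us=(s-[408,200]+.5)/(380/130)-.5+[455,195]
for n,u in(("top",ut),("scene",us)):
    p=vision.grab_frame(n); v,r=fitrest(p,u); print(n,np.round(v,4),np.round(r,1).tolist())
E
```

```text
top [0.4524 0.2242 0.0984] [[-0.1, 0.1], [0.3, 0.2], [-0.2, -0.1], [0.2, 0.0], [-0.1, -0.1], [-0.0, -0.2]]
scene [0.449  0.2266 0.0954] [[-0.5, 0.8], [-0.8, 0.4], [0.6, 0.7], [-0.2, -0.0], [0.4, -0.7], [0.5, -0.9]]
```

```bash
cat >> h.py <<'E'
def toolR(yaw,pitch=0):
    "tool z along heading raised by pitch; y down; x = jaw"
    R=Ro.from_euler('z',yaw)*Ro.from_euler('y',-pitch)
    return (R*Ro.from_matrix(np.array([[0,0,1],[-1,0,0],[0,-1,0]])))
def go(tcp,R):
    s=ctrl.state(); T=Ro.from_rotvec(s["orientation"])
    print("t",round(s["clock"],2),"tcp",np.round(s["tool_pos"],4),"F",np.round(s["force"],1),"gap",round(s["finger_gap"],3),
      "\nshift mm",np.round(T.inv().apply(np.asarray(tcp)-s["tool_pos"])*1e3,1),"turn deg",np.round(np.degrees((T.inv()*R).as_rotvec()),1))
E
python3 -c "
from h import *
go([.5945,-.1379,.16],toolR(-.212))"
```

```text
t 0.6 tcp [ 0.2835 -0.557   0.2226] F [-0.4  0.8  0.1] gap 1.001 
shift mm [-232.5   62.6  467.3] turn deg [-0.  39.1  0. ]
```

```bash
python3 -m crank '[[1,[-232.5,0,467],[0,39.1,0]],[1,[-232.5,0,467],[0,39.1,0]],[1,[-232.5,0,467],[0,39.1,0]],[1,[-232.5,0,467],[0,39.1,0]],[1,[-232.5,62.5,467],[0,39.1,0]],[1,[-232.5,62.5,467],[0,39.1,0]],[1,[-232.5,62.5,467],[0,39.1,0]],[1,[-232.5,62.5,467],[0,39.1,0]],[1,[-232.5,62.5,467],[0,39.1,0]],[1,[-232.5,62.5,467],[0,39.1,0]]]' 15
python3 - <<'E'
from h import *
go([.5945,-.1379,.16],toolR(-.212))
p=vision.grab_frame("wrist"); cv2.imwrite("pics/w1.png",p["color"][:,:,::-1])
g=proj(p,[[.5945,-.1379,.004]])[0]; print(g,p["fx"])
for q in (p,vision.grab_frame("top"),vision.grab_frame("scene")):
    g=proj(q,[[.5945,-.1379,.004]])[0]
    print(*fit(q,g))
E
```

```text
clock: 1.85
tool_pos: [0.5947, -0.1355, 0.1591]
orientation: [-1.104, 1.362, -1.359]
force: [0.1, -0.5, 1.1]
finger_gap: 1.001
t 1.85 tcp [ 0.5947 -0.1355  0.1591] F [ 0.1 -0.5  1.1] gap 1.001 
shift mm [ 2.4 -0.9  0.3] turn deg [ 0.1  0.2 -0. ]
[320.90960676 223.58262641] 369.14340885735527
[ 0.59487442 -0.13727547 -0.2181499 ] 0.9811154585280351
[ 0.60118852 -0.13043672  0.03995404] 0.1688157757689469
[ 0.59229073 -0.13690239 -0.20908072] 0.9508503311806207
```

View pics/w1.png

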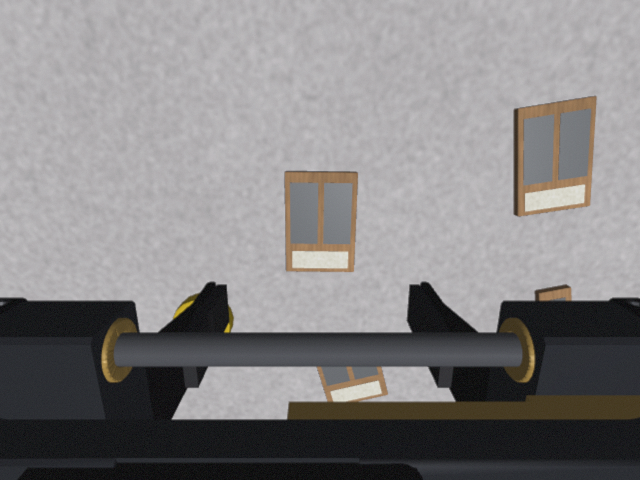

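Wrist view: case A is centred at (320,222) between the jaws, and its fit agrees with the other cameras to about 1 to 2 mm. Descending now.

```bash
python3 -m crank '[[1,[1.8,62,0.3],[0,0,0]],[1,[1.8,110,0.3],[0,0,0]],[1,[1.8,140,0.3],[0,0,0]],[1,[1.8,150,0.3],[0,0,0]],[1,[1.8,153,0.3],[0,0,0]],[1,[1.8,153,0.3],[0,0,0]]]' 15
python3 -c "
from h import *
go([.5949,-.1373,.002],toolR(-.215))"
```

```text
clock: 2.75
tool_pos: [0.5953, -0.1407, 0.0087]
orientation: [-1.1, 1.361, -1.366]
force: [-0.4, 0.4, 1.2]
finger_gap: 0.999
t 2.75 tcp [ 0.5953 -0.1407  0.0087] F [-0.4  0.4  1.2] gap 0.999 
shift mm [-3.2  6.7 -1.1] turn deg [-0.2  0.2  0. ]
```

```bash
python3 -m crank '[[1,[-2,4,-1],[0,0,0]],[1,[-2,5.5,-1],[0,0,0]],[1,[-2,5.5,-1],[0,0,0]],[1,[-2,5.5,-1],[0,0,0]]]' 15
python3 -c "
from h import *
go([.5949,-.1373,.002],toolR(-.215))"
```

```text
clock: 3.25
tool_pos: [0.5937, -0.1376, 0.0017]
orientation: [-1.102, 1.363, -1.363]
force: [-0.5, -0.6, 0.0]
finger_gap: 1.0
t 3.25 tcp [ 0.5937 -0.1376  0.0017] F [-0.5 -0.6  0. ] gap 1.0 
shift mm [-0.5 -0.3  1.1] turn deg [-0.   0.2  0. ]
```

Good. Close, hold, then lift.

```bash
python3 -m crank '[[-1,[0,0,0],[0,0,0]],[-1,[0,0,0],[0,0,0]],[-1,[0,0,0],[0,0,0]],[-1,[0,0,0],[0,0,0]],[-1,[0,0,0],[0,0,0]],[-1,[0,0,0],[0,0,0]],[-1,[0,0,0],[0,0,0]],[-1,[0,0,0],[0,0,0]]]' 15
python3 -m crank '[[-1,[0,-3,0],[0,0,0]],[-1,[0,-10,0],[0,0,0]],[-1,[0,-40,0],[0,0,0]],[-1,[0,-80,0],[0,0,0]],[-1,[0,-130,0],[0,0,0]],[-1,[0,-150,0],[0,0,0]],[-1,[0,-150,0],[0,0,0]],[-1,[0,-150,0],[0,0,0]]]'
python3 - <<'E'
from h import *
# final pose of case 1
v=[.4507,.2254,.097]; R,o=rest(v)
c=o+R@[.105,0,.010]; print("case centre",c)
go(c+[0,0,.08],toolR(.097,0))
p=vision.grab_frame("wrist"); cv2.imwrite("pics/w2.png",p["color"][:,:,::-1])
E
```

```text
clock: 4.25
tool_pos: [0.5936, -0.1376, 0.0015]
orientation: [-1.102, 1.363, -1.363]
force: [-0.4, 0.2, -0.3]
finger_gap: 0.709
clock: 5.25
tool_pos: [0.5922, -0.1372, 0.1492]
orientation: [-1.103, 1.366, -1.361]
force: [0.8, -0.1, -1.1]
finger_gap: 0.711
case centre [0.54701586 0.23477205 0.06195735]
t 5.25 tcp [ 0.5922 -0.1372  0.1492] F [ 0.8 -0.1 -1.1] gap 0.711 
shift mm [-354.1    7.9 -122.3] turn deg [  0.2 -17.7  -0.1]
```

View pics/w2.png

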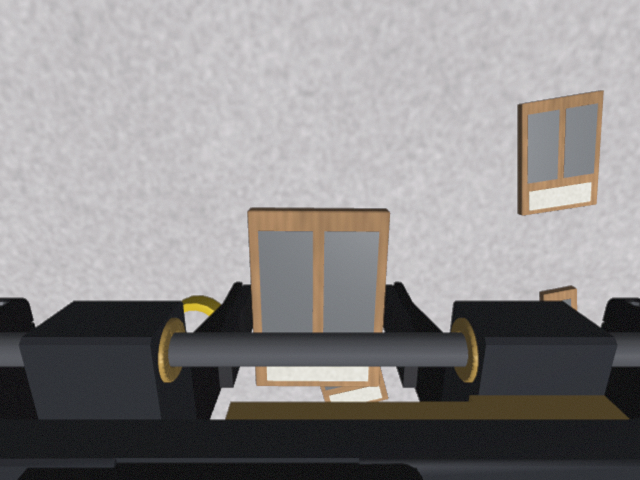

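The case is held level in the jaws, with its far edge at row 210 and label end at row 385. I'll check its in-hand pose and then compute the hover.

```bash
cat >> h.py <<'E'
def place(xr,hover,v,off=(0,-.0025,.0013),pitch=10.4,z=.010):
    R,o=rest(v); c=o+R@[xr,0,z]; T=toolR(v[2],np.radians(pitch))
    return c-T.apply(off)-hover*T.as_matrix()[:,1],T
E
python3 - <<'E'
from h import *
p=vision.grab_frame("wrist"); s=ctrl.state(); T=Ro.from_rotvec(s["orientation"])
pts=np.array([[-31,-6.5,46.3],[31,-6.5,46.3],[-31,-6.5,-43.7],[31,-6.5,-43.7],[-31,1.5,-43.7]])/1e3
print(np.round(proj(p,T.apply(pts)+s["tool_pos"])))
go(*place(.105,.07,[.4507,.2254,.097]))
E
```

```text
[[247. 212.]
 [391. 211.]
 [257. 388.]
 [381. 388.]
 [260. 378.]]
t 5.35 tcp [ 0.5921 -0.1371  0.1488] F [-0.3  0.2 -1.4] gap 0.711 
shift mm [-350.    21.5 -134.9] turn deg [ 10.6 -17.6   1.5]
```

```bash
python3 -m crank '[[-1,[-50,0,-20],[0,0,0]],[-1,[-100,0,-40],[2.6,-4.4,0.4]],[-1,[-150,0,-60],[5.3,-8.8,0.8]],[-1,[-200,0,-80],[8,-13,1.1]],[-1,[-250,0,-100],[10.6,-17.6,1.5]],[-1,[-300,0,-120],[10.6,-17.6,1.5]],[-1,[-350,10,-135],[10.6,-17.6,1.5]],[-1,[-350,21,-135],[10.6,-17.6,1.5]],[-1,[-350,21,-135],[10.6,-17.6,1.5]],[-1,[-350,21,-135],[10.6,-17.6,1.5]]]'
python3 -m crank '[[-1,[0,0,0],[0,0,0]],[-1,[0,0,0],[0,0,0]],[-1,[0,0,0],[0,0,0]]]'
python3 - <<'E'
from h import *
go(*place(.105,.07,[.4507,.2254,.097]))
p=vision.grab_frame("wrist"); q=vision.grab_frame("scene")
a=q["color"][180:320,440:600,::-1]; a=cv2.resize(a,(480,420),interpolation=cv2.INTER_CUBIC)
o=np.zeros((480,800,3),np.uint8); o[:420,:480]=a; o[:480:,480:]=p["color"][:,160:480,::-1]
cv2.imwrite("pics/c3.png",o)
R,oo=rest([.4507,.2254,.097]); print(np.round(proj(p,RP@R.T+oo)))
E
```

```text
clock: 6.6
tool_pos: [0.5351, 0.2316, 0.13]
orientation: [-1.112, 1.007, -1.217]
force: [-0.1, -0.6, -0.4]
finger_gap: 0.709
clock: 6.98
tool_pos: [0.5354, 0.2326, 0.1309]
orientation: [-1.11, 1.006, -1.217]
force: [-0.0, 0.2, -2.4]
finger_gap: 0.709
t 6.97 tcp [0.5354 0.2326 0.1309] F [-0.   0.2 -2.4] gap 0.709 
shift mm [-1.1  2.4 -2.2] turn deg [-0.3 -0.1  0.1]
[[220. 231.]
 [413. 230.]
 [229. 306.]
 [404. 305.]
 [197.  46.]
 [433.  46.]]
```

View pics/c3.png

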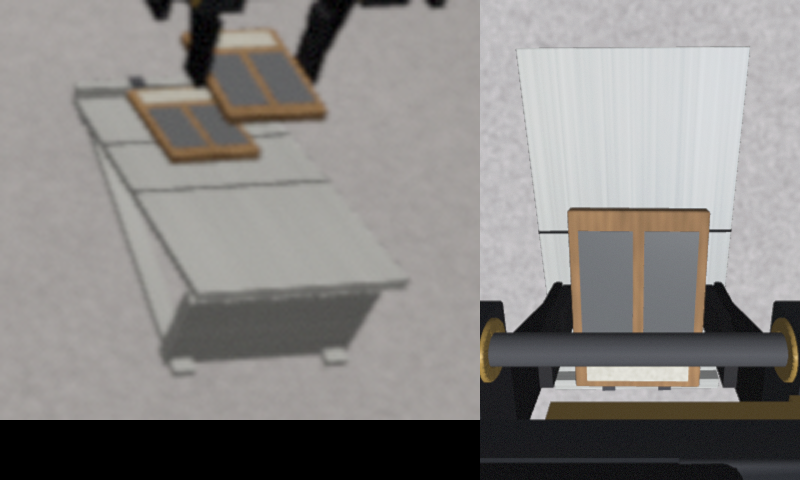

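Wrist crop: the rest's top edge is at row 48 and the upper line at row 231, both within about 2 px of prediction. The held case is straight above the clipped one.

```bash
python3 - <<'E'
from h import *
p=vision.grab_frame("wrist")
v,r=fitrest(p,np.array([[218,232],[413,231],[197,48.5],[429,46.5]]),RP[[0,1,4,5]]); print(v,np.round(r,1).tolist())
v=np.array([.4507,.2254,.097])*.5+v*.5; print(v)
go(*place(.105,.07,v)); go(*place(.105,.005,v))
E
```

```text
[0.44984366 0.22547281 0.10295535] [[0.6, 0.7], [-1.1, -0.1], [-2.0, -0.2], [2.3, -0.2]]
[0.45027183 0.2254364  0.09997767]
t 7.12 tcp [0.5352 0.2329 0.1307] F [ 0.5 -0.4 -2.5] gap 0.711 
shift mm [-1.1  2.1 -2.4] turn deg [-0.3 -0.2  0.2]
t 7.12 tcp [0.5352 0.2329 0.1307] F [ 0.5 -0.4 -2.5] gap 0.711 
shift mm [-1.3 67.1 -2.7] turn deg [-0.3 -0.2  0.2]
```

```bash
python3 -m crank '[[-1,[-1.2,20,-2.5],[-0.3,-0.2,0.2]],[-1,[-1.2,40,-2.6],[-0.3,-0.2,0.2]],[-1,[-1.2,55,-2.7],[-0.3,-0.2,0.2]],[-1,[-1.2,63,-2.7],[-0.3,-0.2,0.2]],[-1,[-1.2,66,-2.7],[-0.3,-0.2,0.2]],[-1,[-1.2,66,-2.7],[-0.3,-0.2,0.2]],[-1,[-1.2,66,-2.7],[-0.3,-0.2,0.2]],[-1,[-1.2,66,-2.7],[-0.3,-0.2,0.2]]]'
python3 - <<'E'
from h import *
go(*place(.105,0,[.4503,.2254,.1]))
for n in("top","scene"):
    p=vision.grab_frame(n); c=p["color"]; c=c[160:290,80:200] if n=="top" else c[190:300,450:590]
    cv2.imwrite(f"pics/d_{n}.png",cv2.resize(c[:,:,::-1],None,fx=4.5 if n=="top" else 5.5,fy=4.5 if n=="top" else 5.5,interpolation=cv2.INTER_CUBIC))
E
```

```text
clock: 8.12
tool_pos: [0.5449, 0.2351, 0.0659]
orientation: [-1.114, 1.008, -1.209]
force: [-0.5, -0.3, -0.5]
finger_gap: 0.711
t 8.12 tcp [0.5449 0.2351 0.0659] F [-0.5 -0.3 -0.5] gap 0.711 
shift mm [ 0.2  6.6 -0.4] turn deg [-0.  0. -0.]
```

View pics/d_scene.png

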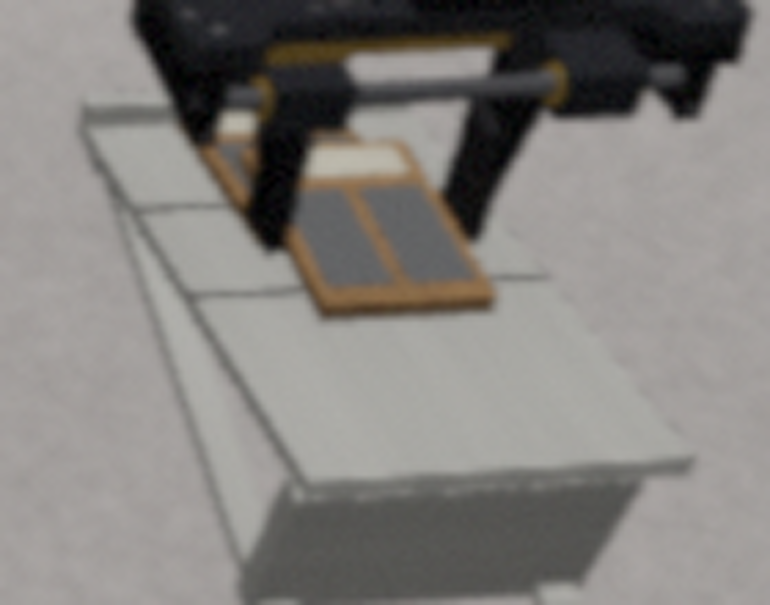

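The held case sits above the rest, square to the lines, with its upper edge just past the upper line, as expected for x=150. Next I'll creep down.

```bash
python3 -m crank '[[-1,[0,2,-0.4],[0,0,0]],[-1,[0,4,-0.4],[0,0,0]],[-1,[0,4.5,-0.4],[0,0,0]],[-1,[0,4.5,-0.4],[0,0,0]]]'
python3 -m crank '[[-1,[0,1,0],[0,0,0]],[-1,[0,1,0],[0,0,0]],[-1,[0,1,0],[0,0,0]]]'
python3 -c "
from h import *
go(*place(.105,0,[.4503,.2254,.1]))"
```

```text
clock: 8.72
tool_pos: [0.5449, 0.2349, 0.0606]
orientation: [-1.115, 1.009, -1.209]
force: [-0.1, 0.7, -0.3]
finger_gap: 0.707
clock: 9.1
tool_pos: [0.5451, 0.2349, 0.0597]
orientation: [-1.115, 1.008, -1.209]
force: [-0.5, 0.2, 0.3]
finger_gap: 0.709
t 9.1 tcp [0.5451 0.2349 0.0597] F [-0.5  0.2  0.3] gap 0.709 
shift mm [0.  0.5 0.6] turn deg [ 0.  0. -0.]
```

```bash
python3 -m crank '[[-1,[0,0.7,0.4],[0,0,0]],[-1,[0,0.7,0.4],[0,0,0]],[-1,[0,0.7,0.4],[0,0,0]]]'
python3 -m crank '[[-1,[0,0.7,0],[0,0,0]],[-1,[0,0.7,0],[0,0,0]],[-1,[0,0.7,0],[0,0,0]]]'
```

```text
clock: 9.48
tool_pos: [0.5456, 0.235, 0.0592]
orientation: [-1.115, 1.009, -1.209]
force: [-2.2, -0.7, 2.0]
finger_gap: 0.709
clock: 9.85
tool_pos: [0.5456, 0.235, 0.0591]
orientation: [-1.115, 1.009, -1.209]
force: [-6.3, -1.7, 7.5]
finger_gap: 0.709
```

```bash
python3 -m crank '[[-1,[0,-0.6,0],[0,0,0]],[-1,[0,-0.6,0],[0,0,0]],[0.55,[0,-0.6,0],[0,0,0]],[0.7,[0,-0.6,0],[0,0,0]],[0.7,[0,-0.6,0],[0,0,0]],[0.7,[0,-0.6,0],[0,0,0]],[0.7,[0,-0.6,0],[0,0,0]]]'
python3 -m crank '[[0.7,[0,-5,0],[0,0,0]],[0.8,[0,-20,0],[0,0,0]],[1,[0,-60,0],[0,0,0]],[1,[0,-100,0],[0,0,0]],[1,[0,-120,0],[0,0,0]],[1,[0,-120,0],[0,0,0]],[1,[0,-120,0],[0,0,0]],[1,[0,-120,0],[0,0,0]]]'
python3 - <<'E'
from h import *
p=vision.grab_frame("wrist"); q=vision.grab_frame("scene")
a=cv2.resize(q["color"][190:300,450:590,::-1],None,fx=3,fy=3,interpolation=cv2.INTER_CUBIC)
o=np.zeros((480,800,3),np.uint8); o[:330,:420]=a; o[:,420:]=p["color"][:,130:510,::-1]
cv2.imwrite("pics/e1.png",o)
v=[.4503,.2254,.1]; R,oo=rest(v); print(np.round(proj(p,RP@R.T+oo)))
C=Ro.from_euler('z',.1)*Ro.from_euler('y',-np.radians(10.4)); c=oo+R@[.105,0,.01]
Q=np.array([[45,31,4],[45,-31,4],[-45,31,4],[-45,-31,4]])/1e3; print(np.round(proj(p,C.apply(Q)+c),1)); print(np.round(proj(q,C.apply(Q)+c),1))
go([.5949+.012,-.340,.16],toolR(-.046))
E
```

```text
clock: 10.72
tool_pos: [0.5457, 0.235, 0.0589]
orientation: [-1.115, 1.009, -1.209]
force: [-0.2, -0.6, 0.5]
finger_gap: 0.853
clock: 11.72
tool_pos: [0.5234, 0.2325, 0.1755]
orientation: [-1.117, 1.01, -1.209]
force: [0.3, -0.2, 0.4]
finger_gap: 1.0
[[235. 211.]
 [400. 210.]
 [242. 277.]
 [394. 276.]
 [219.  54.]
 [415.  54.]]
[[275.4 175.5]
 [359.8 175.3]
 [279.4 288.1]
 [356.3 287.9]]
[[539.2 246.5]
 [507.5 248.3]
 [521.9 217.8]
 [492.2 219.3]]
t 11.82 tcp [0.5236 0.2325 0.1757] F [ 0.3 -0.1 -0.6] gap 0.998 
shift mm [578.   20.1  22.4] turn deg [-10.2   8.4  -0.7]
```

View pics/e1.png

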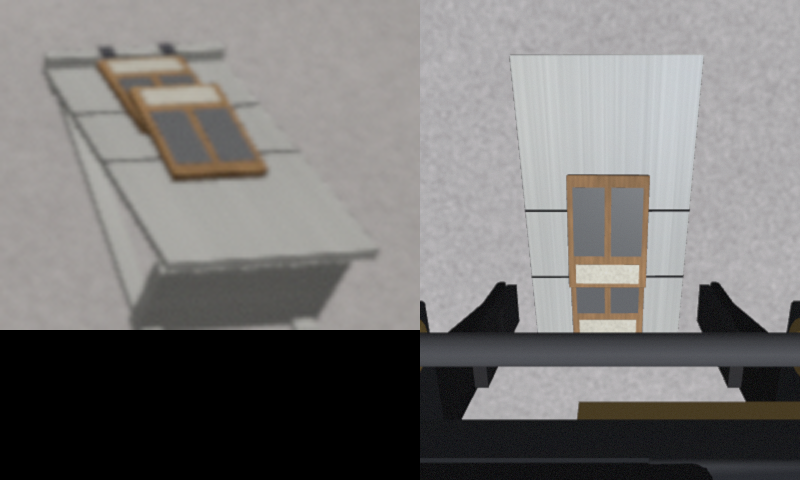

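Wrist crop: the first case's upper edge is at row 176 and its lower edge at about row 288, against 175.5 and 288 predicted. It is centred between the lines' ends, and both labels show. Now for case B.

```bash
python3 -m crank '[[1,[58,-10,2],[0,0,0]],[1,[116,-10,4],[-2,2,0]],[1,[174,-10,7],[-4,4,0]],[1,[232,-10,10],[-7,6,-0.4]],[1,[290,-10,12],[-10.2,8.4,-0.7]],[1,[348,-5,15],[-10.2,8.4,-0.7]],[1,[406,0,17],[-10.2,8.4,-0.7]],[1,[464,10,19],[-10.2,8.4,-0.7]],[1,[522,20,21],[-10.2,8.4,-0.7]],[1,[578,20,23],[-10.2,8.4,-0.7]]]'
python3 -m crank '[[1,[0,0,0],[0,0,0]],[1,[0,0,0],[0,0,0]],[1,[0,0,0],[0,0,0]],[1,[0,0,0],[0,0,0]]]'
python3 - <<'E'
from h import *
p=vision.grab_frame("wrist")
v,i=fit(p,proj(p,[[.609,-.340,.004]])[0]); print(v,i); print(*fit(vision.grab_frame("scene"),(223,270)))
go([v[0],v[1],.002],toolR(v[2]))
E
```

```text
clock: 13.08
tool_pos: [0.6074, -0.3411, 0.1588]
orientation: [-1.184, 1.245, -1.241]
force: [1.1, -0.0, -0.2]
finger_gap: 1.004
clock: 13.58
tool_pos: [0.6085, -0.3383, 0.1616]
orientation: [-1.185, 1.241, -1.242]
force: [0.3, 0.2, 0.6]
finger_gap: 0.998
[ 0.60910235 -0.33966327 -0.05379649] 0.9785484589723922
[ 0.60667554 -0.33959345 -0.03045341] 0.9445594089324235
t 13.68 tcp [ 0.6084 -0.3387  0.1617] F [0.4 0.9 0.5] gap 0.999 
shift mm [  1.2 159.7   0.3] turn deg [-0.2  0.5 -0.1]
```

```bash
python3 -m crank '[[1,[1.2,60,0.3],[0,0.5,0]],[1,[1.2,110,0.3],[0,0.5,0]],[1,[1.2,140,0.3],[0,0.5,0]],[1,[1.2,150,0.3],[0,0.5,0]],[1,[1.2,153,0.3],[0,0.5,0]],[1,[1.2,153,0.3],[0,0.5,0]],[1,[1.2,153,0.3],[0,0.5,0]]]'
python3 -c "
from h import *
go([.6091,-.3397,.002],toolR(-.052))"
```

```text
clock: 14.55
tool_pos: [0.6099, -0.3414, 0.0103]
orientation: [-1.179, 1.246, -1.252]
force: [0.3, -0.0, -0.2]
finger_gap: 1.0
t 14.55 tcp [ 0.6099 -0.3414  0.0103] F [ 0.3 -0.  -0.2] gap 1.0 
shift mm [-1.7  8.3 -0.9] turn deg [-0.3 -0.2  0. ]
```

```bash
python3 -m crank '[[1,[-1.5,4,-0.5],[0,0,0]],[1,[-1.5,7.3,-0.5],[0,0,0]],[1,[-1.5,7.5,-0.5],[0,0,0]],[1,[-1.5,7.5,-0.5],[0,0,0]]]'
python3 -c "
from h import *
go([.6091,-.3397,.002],toolR(-.052))"
```

```text
clock: 15.05
tool_pos: [0.6082, -0.3391, 0.0006]
orientation: [-1.18, 1.249, -1.25]
force: [-0.6, 0.2, -0.2]
finger_gap: 1.0
t 15.05 tcp [ 6.082e-01 -3.391e-01  6.000e-04] F [-0.6  0.2 -0.2] gap 1.0 
shift mm [ 0.6 -1.4  1. ] turn deg [-0.1 -0.2 -0.1]
```

```bash
python3 -m crank '[[1,[0.6,-1.2,0],[0,0,0]],[-1,[0.6,-1.2,0],[0,0,0]],[-1,[0.6,-1.2,0],[0,0,0]],[-1,[0.6,-1.2,0],[0,0,0]],[-1,[0.6,-1.2,0],[0,0,0]],[-1,[0.6,-1.2,0],[0,0,0]],[-1,[0.6,-1.2,0],[0,0,0]],[-1,[0.6,-1.2,0],[0,0,0]],[-1,[0.6,-1.2,0],[0,0,0]]]' 15
python3 -m crank '[[-1,[0,-3,0],[0,0,0]],[-1,[0,-10,0],[0,0,0]],[-1,[0,-40,0],[0,0,0]],[-1,[0,-80,0],[0,0,0]],[-1,[0,-130,0],[0,0,0]],[-1,[0,-170,0],[0,0,0]],[-1,[0,-170,0],[0,0,0]],[-1,[0,-170,0],[0,0,0]],[-1,[0,-170,0],[0,0,0]]]'
python3 - <<'E'
from h import *
p=vision.grab_frame("wrist"); cv2.imwrite("pics/w5.png",p["color"][150:420,160:480,::-1])
s=ctrl.state(); T=Ro.from_rotvec(s["orientation"])
pts=np.array([[-31,-6.5,46],[31,-6.5,46],[-31,-6.5,-44],[31,-6.5,-44]])/1e3
print(np.round(proj(p,T.apply(pts)+s["tool_pos"]))-[160,150])
go(*place(.165,.07,[.4503,.2254,.1],off=(0,-.0025,.001)))
E
```

```text
clock: 16.18
tool_pos: [0.6083, -0.3397, 0.002]
orientation: [-1.18, 1.249, -1.25]
force: [-0.5, -0.2, -0.1]
finger_gap: 0.71
clock: 17.3
tool_pos: [0.6068, -0.3392, 0.1695]
orientation: [-1.18, 1.252, -1.247]
force: [0.1, -0.6, -0.7]
finger_gap: 0.712
[[ 87.  63.]
 [231.  62.]
 [ 97. 239.]
 [221. 239.]]
t 17.35 tcp [ 0.6068 -0.3392  0.1695] F [-0.6 -0.6 -0.7] gap 0.71 
shift mm [-576.8   25.   -48.6] turn deg [10.4 -8.9  0.6]
```

View pics/w5.png

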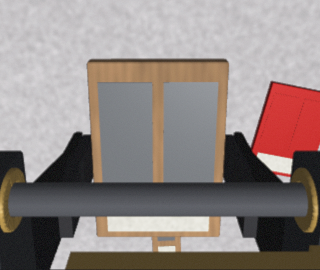

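Case B is held level: far edge at crop row 61, near edge at 237, against 62 and 239 predicted. Moving over the rest.

```bash
python3 -m crank '[[-1,[-55,0,-5],[0,0,0]],[-1,[-113,0,-10],[2,-2,0]],[-1,[-171,0,-15],[4,-4,0.2]],[-1,[-229,0,-20],[6,-6,0.4]],[-1,[-287,0,-25],[10.4,-8.9,0.6]],[-1,[-345,0,-30],[10.4,-8.9,0.6]],[-1,[-403,0,-35],[10.4,-8.9,0.6]],[-1,[-461,0,-40],[10.4,-8.9,0.6]],[-1,[-519,10,-45],[10.4,-8.9,0.6]],[-1,[-577,15,-48.5],[10.4,-8.9,0.6]]]'
python3 -m crank '[[-1,[0,0,0],[0,0,0]],[-1,[0,0,0],[0,0,0]],[-1,[0,0,0],[0,0,0]],[-1,[0,0,0],[0,0,0]]]'
python3 - <<'E'
from h import *
go(*place(.165,.05,[.4503,.2254,.1],off=(0,-.0025,.001)))
E
```

```text
clock: 18.6
tool_pos: [0.5901, 0.2405, 0.156]
orientation: [-1.116, 1.006, -1.212]
force: [1.2, 0.6, -0.4]
finger_gap: 0.711
clock: 19.1
tool_pos: [0.5918, 0.2374, 0.1579]
orientation: [-1.113, 1.006, -1.214]
force: [-0.0, 0.2, -1.6]
finger_gap: 0.71
t 19.1 tcp [0.5918 0.2374 0.1579] F [-0.   0.2 -1.6] gap 0.71 
shift mm [-2.3 30.8 -3.4] turn deg [-0.2 -0.1  0.2]
```

```bash
python3 -m crank '[[-1,[-2.3,20,-3.4],[-0.2,-0.1,0.2]],[-1,[-2.3,40,-3.5],[-0.2,-0.1,0.2]],[-1,[-2.3,60,-3.5],[-0.2,-0.1,0.2]],[-1,[-2.3,70,-3.6],[-0.2,-0.1,0.2]],[-1,[-2.3,73,-3.6],[-0.2,-0.1,0.2]],[-1,[-2.3,73,-3.6],[-0.2,-0.1,0.2]],[-1,[-2.3,73,-3.6],[-0.2,-0.1,0.2]],[-1,[-2.3,73,-3.6],[-0.2,-0.1,0.2]]]'
python3 -c "
from h import *
go(*place(.165,.0,[.4503,.2254,.1],off=(0,-.0025,.001)))"
```

```text
clock: 20.1
tool_pos: [0.6015, 0.2421, 0.0863]
orientation: [-1.114, 1.007, -1.208]
force: [1.3, -0.3, -0.6]
finger_gap: 0.708
t 20.1 tcp [0.6015 0.2421 0.0863] F [ 1.3 -0.3 -0.6] gap 0.708 
shift mm [ 1.6  8.5 -0.3] turn deg [-0.   0.1 -0.1]
```

```bash
python3 -m crank '[[-1,[1.5,2,-0.3],[0,0,0]],[-1,[1.5,4,-0.3],[0,0,0]],[-1,[1.5,6,-0.3],[0,0,0]],[-1,[1.5,6.7,-0.3],[0,0,0]],[-1,[1.5,6.7,-0.3],[0,0,0]],[-1,[1.5,6.7,-0.3],[0,0,0]]]'
python3 -c "
from h import *
go(*place(.165,.0,[.4503,.2254,.1],off=(0,-.0025,.001)))"
```

```text
clock: 20.85
tool_pos: [0.6021, 0.2406, 0.0788]
orientation: [-1.115, 1.007, -1.207]
force: [-0.3, -0.1, -1.3]
finger_gap: 0.71
t 20.85 tcp [0.6021 0.2406 0.0788] F [-0.3 -0.1 -1.3] gap 0.71 
shift mm [-0.   1.   0.6] turn deg [ 0.   0.1 -0.1]
```

```bash
python3 -m crank '[[-1,[0,0.7,0.3],[0,0,0]],[-1,[0,0.7,0.3],[0,0,0]],[-1,[0,0.7,0.3],[0,0,0]]]'
python3 -m crank '[[-1,[0,0.7,0],[0,0,0]],[-1,[0,0.7,0],[0,0,0]],[-1,[0,0.7,0],[0,0,0]]]'
python3 -c "
from h import *
go(*place(.165,.0,[.4503,.2254,.1],off=(0,-.0025,.001)))"
```

```text
clock: 21.22
tool_pos: [0.6025, 0.2407, 0.0782]
orientation: [-1.115, 1.007, -1.207]
force: [-0.5, 0.0, 0.3]
finger_gap: 0.714
clock: 21.6
tool_pos: [0.6026, 0.2406, 0.0781]
orientation: [-1.115, 1.007, -1.207]
force: [-4.1, -1.3, 5.3]
finger_gap: 0.712
t 21.6 tcp [0.6026 0.2406 0.0781] F [-4.1 -1.3  5.3] gap 0.712 
shift mm [-0.   0.3  0.1] turn deg [ 0.   0.1 -0.1]
```

Contact at the predicted pose. Ease off, release, retreat.

```bash
python3 -m crank '[[-1,[0,-0.5,0],[0,0,0]],[-1,[0,-0.5,0],[0,0,0]],[0.55,[0,-0.5,0],[0,0,0]],[0.7,[0,-0.5,0],[0,0,0]],[0.7,[0,-0.5,0],[0,0,0]],[0.7,[0,-0.5,0],[0,0,0]],[0.7,[0,-0.5,0],[0,0,0]]]'
python3 -m crank '[[0.7,[0,-5,0],[0,0,0]],[0.8,[0,-20,0],[0,0,0]],[1,[0,-60,0],[0,0,0]],[1,[0,-100,0],[0,0,0]],[1,[0,-130,-30],[0,0,0]],[1,[0,-130,-60],[0,0,0]],[1,[0,-130,-60],[0,0,0]],[1,[0,-130,-60],[0,0,0]],[1,[0,-130,-60],[0,0,0]]]'
python3 - <<'E'
from h import *
p=vision.grab_frame("wrist"); q=vision.grab_frame("scene")
a=cv2.resize(q["color"][190:300,450:590,::-1],None,fx=3,fy=3,interpolation=cv2.INTER_CUBIC)
o=np.zeros((480,800,3),np.uint8); o[:330,:420]=a; o[:,420:]=p["color"][:,130:510,::-1]
cv2.imwrite("pics/f1.png",o)
v=[.4503,.2254,.1]; R,oo=rest(v); print(np.round(proj(p,RP@R.T+oo))+[290,0])
C=Ro.from_euler('z',.1)*Ro.from_euler('y',-np.radians(10.4))
Q=np.array([[45,31,4],[45,-31,4],[-45,31,4],[-45,-31,4]])/1e3
for x in(.105,.165):
    c=oo+R@[x,0,.01]; print(np.round(proj(p,C.apply(Q)+c)+[290,0]).tolist(),np.round((proj(q,C.apply(Q)+c)-[450,190])*3).tolist())
s=ctrl.state(); print(s["clock"],s["force"])
E
```

```text
clock: 22.48
tool_pos: [0.6025, 0.2406, 0.0778]
orientation: [-1.115, 1.007, -1.207]
force: [-0.0, -0.4, 0.6]
finger_gap: 0.851
clock: 23.6
tool_pos: [0.5214, 0.2321, 0.1954]
orientation: [-1.115, 1.007, -1.208]
force: [0.6, 0.1, 0.3]
finger_gap: 0.999
[[530. 208.]
 [685. 208.]
 [536. 270.]
 [679. 270.]
 [517.  63.]
 [698.  63.]]
[[568.0, 175.0], [647.0, 175.0], [572.0, 281.0], [644.0, 281.0]] [[268.0, 170.0], [173.0, 175.0], [216.0, 83.0], [126.0, 88.0]]
[[565.0, 93.0], [651.0, 93.0], [569.0, 215.0], [647.0, 215.0]] [[309.0, 224.0], [210.0, 229.0], [252.0, 130.0], [159.0, 135.0]]
23.7 [-0.42816582  0.56400963  0.42406042]
```

View pics/f1.png

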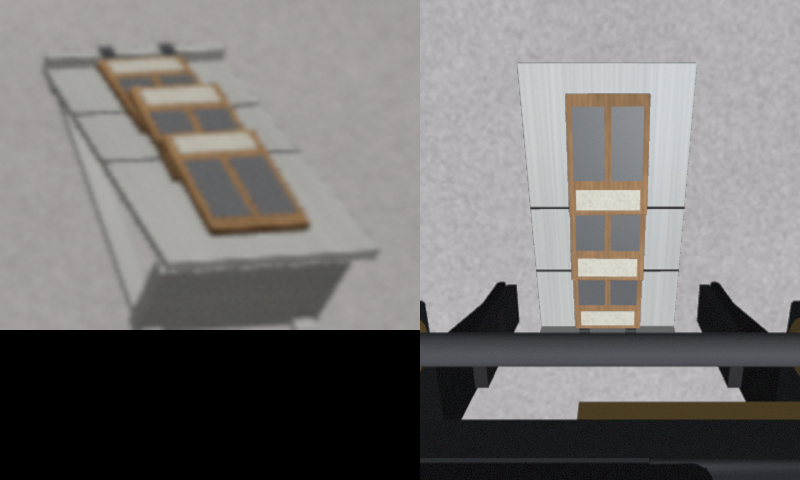

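All three cases lie shingled with their labels showing. The second case's upper edge is at row 94 (93 predicted) and its lower edge at about row 215 (215 predicted). The first has not moved. Handing in.

```bash
python3 -c "
from rig import ctrl
print(ctrl.sign_off())"
```

```text
the job is handed in; nothing more can be done
None
```

I laid both loose full-size brown cases up the slope like shingles, in the order asked, and handed the job in at about 24 s. The first has its lower edge at the lower black line, lapping the clipped case. The second has its lower edge at the upper line, lapping the first.

- **Handling:** each case was crept down in small steps to light contact, about 10 N and 7 N by the wrist force readings. I then eased off, opened the jaws and backed away.
- **Final position:** after release, the wrist and scene pictures show the edges I could read within about 1 to 2 pixels (roughly 1 mm) of prediction. All three labels are in view and the gripper is clear of everything.
- **Camera disagreement:** the top and scene cameras differed by about 4 mm along x, so I used wrist-camera fits for the grasps and a blend of all three views for the rest. One top-camera fit of the first case failed, probably because the arm blocked the view, and I ignored it.

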